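Set and lock the carton stop on a packing gauge

TASK

Set the packing gauge for the yellow carton size: slide its stop along the rail until the stop's pointer is level with the yellow tab, then lock the stop there by turning its orange clamp knob clockwise (seen from above) as far as it goes, a little under a quarter turn. Leave the oil filter that stands at the end of the gauge where it is.

Things in the scene. Friction and masses are not known exactly. Their poses are not given: they have to be found in the camera images.
- knob_grip (a point): On the upright axis of the orange clamp knob, at the height to grip: 80 mm above the bench. Grip bar 44 mm long, 14 thick, 40 tall, its top 16 mm above this point, its foot 24 below, on a 44 mm disc on the aluminium stop. The point turns with the knob: y along the bar (along the rail when free), x across it. The stop's pointer is level with this axis along the rail. Held by the knob, the free stop slides at 1.5 N.
- clamp_knob (a joint): Knob angle in rad, growing clockwise seen from above: 0 to 0.25 at the start (stop free), 1.4 at its end stop (locked). From about 0.7 on it presses a pad on the rail and the stop no longer slides freely. Turning takes about 0.12 to 0.2 Nm; it stays where it is left.
- yellow_tab (a point): Top centre of the yellow tab (20 x 22 x 12 mm, top 24 mm above the bench), fixed on the deck's far edge, 139 mm from the rail's middle line. Its y runs along the rail to the blue end fence (50 mm high), x square to it, away from the robot. Red and blue tabs stand in the same row, in any order. All lie on the +y side of where the stop starts, within its travel.
- filter_mid (a point): Middle, 70 mm up, of a loose grey oil filter, 72 mm in diameter and 141 mm tall, standing upright on the bench beyond the end fence. To be left alone.

How it is judged:
By the outcome, as a careful person would: the job done as asked, in the order asked, and still so for the second after the job is handed in, with the robot touching nothing.
It also fails if it takes over 38 s, if anything falls off the work surface, if the arm or the gripper's body presses on something with over 40 N, if the wrist force passes 120 N, or if a joint passes its speed limit or range.

ROBOT

A 6-joint arm with a two-finger parallel gripper is mounted at the origin on the work surface. World frame = base frame: x ahead of the robot, y to its left, z up, the work surface at z = 0. Lengths are in mm, angles in rad, forces in N, time in s.
With the tool pointing down it reaches from about 350 to 975 mm from the base axis. Payload 4.9 kg.
Tool frame: the origin (TCP) lies at the very end of the fingers, on their centre line; the grasp point (between the pads) lies 19 mm behind it; z points along the fingers, y is the line along which they close (so a half turn about z gives the same grasp; the last joint's range is limited). The gripper opens to 85 mm and grips with 20 to 120 N. Pads are 22 mm wide; open, the fingers measure 114 mm over their backs; the gripper's body (76 mm by 85 mm) begins 54 mm behind the grasp point. The pads swing forward as they close: fully open they stand 13 mm farther back than shut.
Start: joints at [-1.416, 0.053, 1.613, -0, 1.476, -0.119], TCP at [168.99, -601.701, 231.304] pointing down, gripper open.
Joint ranges: [-3.01, 3.01], [-1.01, 2.22], [0.06, 2.58], [-1.02, 4.17], [0.09, 2.62], [-3.14, 3.14]. Speed limits (rad/s): [2.57, 2.57, 3.14, 3.14, 3.14, 3.14].

INTERFACE

Orientations are given as a unit quaternion [x, y, z, w].
In Python, from cell import readout, optics, job_done gives the robot as it stands.
- The arm moves only by the tool send_rows, never from a script. Its argument "increments" is a list of rows, each an object of numbers: "dx", "dy", "dz": the shift along the world's x, y, z in m; "wx", "wy", "wz": the turn, a rotation vector about the world's x, y, z in rad; "claw": the closure, from 0 (fully open) to 1 (shut). A call has 1 to 8 rows; each row shifts and turns the commanded pose from where the row before left it; what a row does not reach is not made up. A row lasts 1/8 s, in which the tool goes at most 62.5 mm and 10.7 degrees, less where a joint would pass 70% of its speed; a pose out of reach is approached as far as the arm can. A call is refused whole if a number of a shift passes 0.0625 or a number of a turn 0.188, either way. A call with a gripper value outside its range is refused whole. The fingers move at their own pace and stop on an object; the grip force is fixed at half the most. Time passes only in rows, so rows that do not move let the fingers close. It gives the time, the measured TCP pose, the force, the opening and the grip force at its end, in the units of the state.
- readout.get_obs(): the state, without advancing time (a new reading comes with each control period).
- optics.grab_frame(name): name is "scene" or "top" or "wrist"; returns a dict with "img" (420x560x3 uint8, red, green, blue), "K" (3x3 intrinsics, pixels), "cam_to_world" (4x4, takes a point from camera to world coordinates); the wrist camera has in their place "T_tool_cam" (4x4, takes a point from camera to tool coordinates, whose origin is the TCP and whose axes are the flange's). Camera axes: x right, y up, looking along -z (the intrinsics and any distortion apply to the point x, -y, -z); pixel columns grow to the right and rows downward; lengths in mm; the calibration is good to about 2 mm. A picture is of the moment at which its call begins: read the wrist's pose just before it. There is no depth.
- job_done(): hands the job in; it is judged then, once.
The state is a dict: "time_s": time; "q": joint angles; "qvel": joint speeds; "joint_efforts": joint torques, N m; "tcp_pos": TCP position; "orientation": TCP orientation; "force": force on the tool from outside, world axes, zero at the start; "torque": the same for the moment, N m; "width": finger opening in mm; "grip_force": force on a finger pad.
Only numpy, scipy, OpenCV 4.12 (cv2) and the standard library are available. Lean on these libraries where they do the work, as an engineer would, in place of code of your own. Each camera call takes 0.05 s, during which the arm holds its last target. There are 200 camera calls.

## Working session

There is one attempt and no reset: what is moved stays moved. The work goes in short steps, Python scripts to look and compute and a tool call to move; the robot and the scene stay as the last step left them, time stands still between calls to the robot, and variables do not carry over. Pictures are saved under pics/ and viewed, at most 10 in all, crops included, and the job is handed in when it is done.

Besides the shell and the picture viewer there is one more tool, called after "Emit:" as a command line: name --argument value ..., lists and objects as JSON in quotes. send_rows: Moves the arm, as the interface text tells. Its arguments: {"type":"object","properties":{"increments":{"type":"array"}},"required":["increments"]}

```bash
mkdir -p pics; cat > h.py <<'E'
import numpy as np, cv2
from cell import readout, optics, job_done
def grab(n,f):
    d=optics.grab_frame(n); cv2.imwrite('pics/'+f,d['img'][:,:,::-1]); np.savez('pics/'+f+'.npz',**{k:v for k,v in d.items() if isinstance(v,np.ndarray) or isinstance(v,list)}); return d
def px2w(d,u,v,z,T=None):
    K=np.array(d['K']);T=np.array(d['cam_to_world']) if T is None else T
    r=np.linalg.inv(K)@[u,v,1]; r=T[:3,:3]@(r*[1,-1,-1]); o=T[:3,3]
    return o+r*(z-o[2])/r[2]
E
python3 - <<'E'
from h import *
for n in('scene','top'):
    d=grab(n,n+'1.png'); print(n,[k for k in d],np.array(d['K']).round(1).tolist(),np.array(d['cam_to_world']).round(3).tolist(),[ (k,d[k]) for k in d if 'dist' in k])
    cv2.imwrite(f'pics/{n}1b.png',cv2.resize(d['img'][:,:,::-1],(800,600)))
s=readout.get_obs();print(s['time_s'],s['tcp_pos'],s['orientation'],s['width'])
E
```

```text
scene ['img', 'K', 'cam_to_world'] [[397.9, 0.0, 279.6], [0.0, 397.9, 205.3], [0.0, 0.0, 1.0]] [[-0.754, -0.384, 0.533, 939.063], [0.656, -0.466, 0.593, 535.815], [0.021, 0.797, 0.603, 530.036], [0.0, 0.0, 0.0, 1.0]] []
top ['img', 'K', 'cam_to_world'] [[513.6, 0.0, 278.3], [0.0, 513.6, 206.9], [0.0, 0.0, 1.0]] [[-0.011, 0.999, -0.048, 493.956], [-1.0, -0.011, -0.003, 78.735], [-0.004, 0.048, 0.999, 1078.959], [0.0, 0.0, 0.0, 1.0]] []
0.1 [ 168.92241118 -601.16385488  230.20757925] [ 9.90640444e-01  1.36494312e-01 -2.78585501e-05 -9.01773507e-04] 85.7275250223305
```

View pics/top1b.png

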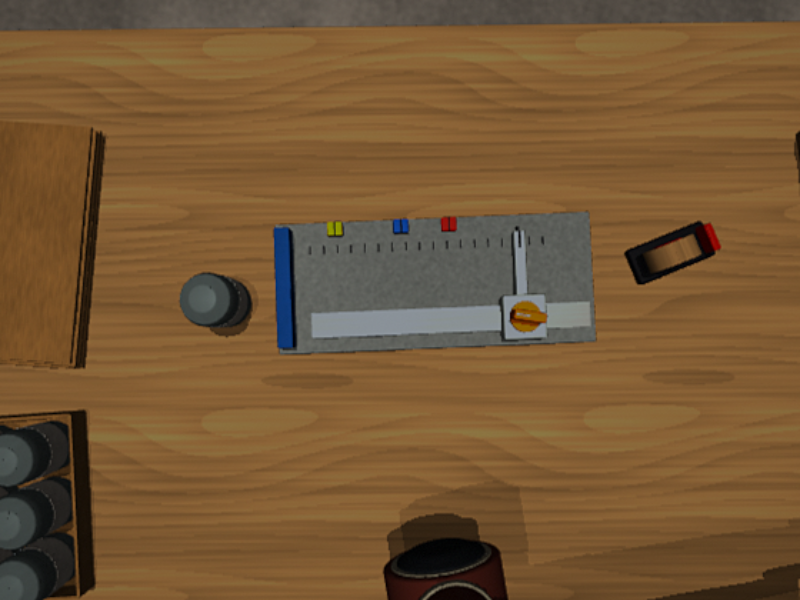

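View pics/scene1b.png

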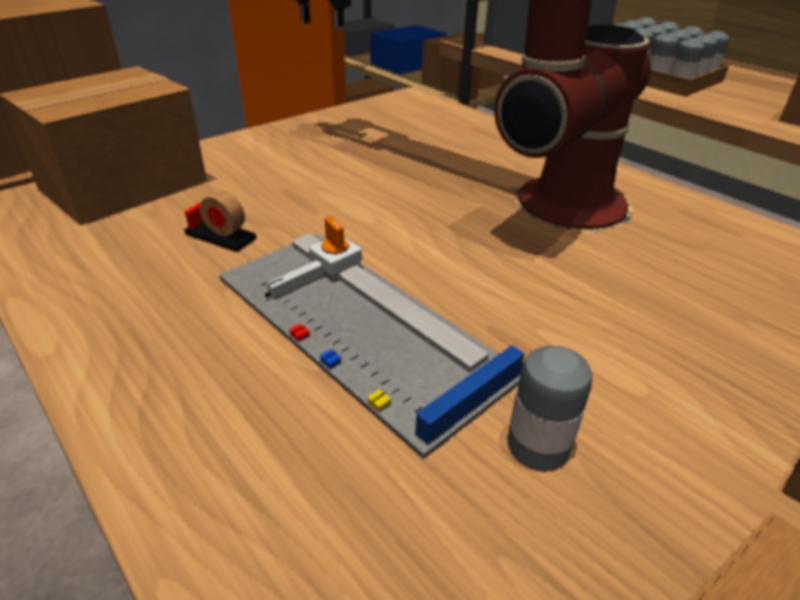

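The top view shows the yellow tab at about (335,229), the knob at about (526,316) and the fence at x≈285, all in enlarged pixels. The filter is beyond the fence. I'll crop closer to get exact pixels.

```bash
python3 - <<'E'
from h import *
im=cv2.imread('pics/top1.png')
a=cv2.resize(im[145:250,190:290],None,fx=4,fy=4,interpolation=cv2.INTER_CUBIC)
b=cv2.resize(im[145:250,330:430],None,fx=4,fy=4,interpolation=cv2.INTER_CUBIC)
cv2.imwrite('pics/crop1.png',np.hstack([a,b]))
# yellow blob centroid, orange blob
hsv=cv2.cvtColor(im,cv2.COLOR_BGR2HSV)
m=cv2.inRange(hsv,(25,150,90),(35,255,255)); m[:145]=0;m[180:]=0
ys,xs=np.nonzero(m);print('yellow',xs.mean(),ys.mean(),xs.min(),xs.max(),ys.min(),ys.max())
m=cv2.inRange(hsv,(8,190,120),(22,255,255));m[:205]=0;m[240:]=0;m[:,:345]=0;m[:,390:]=0
ys,xs=np.nonzero(m);print('orange',xs.mean(),ys.mean(),xs.min(),xs.max(),ys.min(),ys.max())
E
```

```text
yellow 233.50588235294117 159.4470588235294 229 238 155 164
orange 369.1641791044776 220.83955223880596 358 382 211 231
```

View pics/crop1.png

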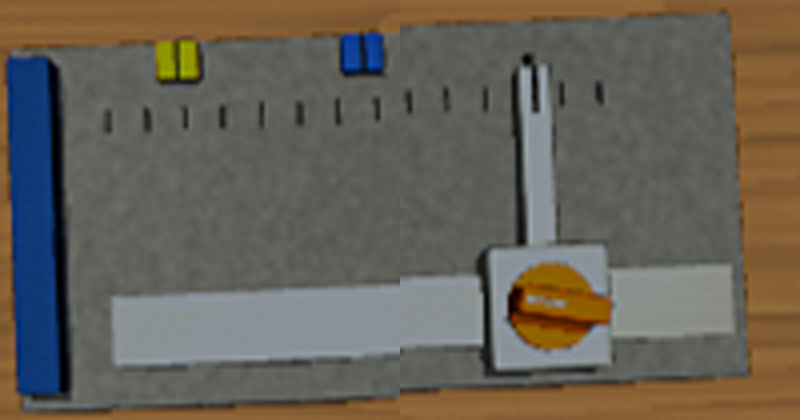

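The crop shows the yellow tab centred at (178,60), with its groove in line with the rail's cross direction. The knob disc is centred at (555,305). The bar is turned a few degrees clockwise from the rail. The rail's upper edge runs from (112,297) to (733,265).

```bash
python3 - <<'E'
from h import *
d=np.load('pics/top1.png.npz')
def L(u,v,z): # left crop
    x0=190 if u<400 else 330-100
    return px2w(d,x0+(u+.5)/4-.5,145+(v+.5)/4-.5,z)
Y=L(178,60,24);D=L(555,306,57)
print('yellow',Y,'disc',D)
a=L(112,297,14);b=px2w(d,330+(733-400)/4,145+265/4,14)
a2=L(114,366,14);b2=px2w(d,330+(733-400)/4,145+332/4,14)
print(a,b,a2,b2)
D=px2w(d,330+(555-400)/4,145+306/4,57);print('disc',D)
print('bar top ends',px2w(d,330+(518-400)/4,145+300/4,96),px2w(d,330+(600-400)/4,145+307/4,96))
f1=px2w(d,190+10/4,145+58/4,50);f2=px2w(d,190+22/4,145+390/4,50);print('fence',f1,f2)
f=f1-f2; ex=f/np.linalg.norm(f); print('ex',ex)
for q in((a,b),(a2,b2)):
    ey=q[0]-q[1]; ey/=np.linalg.norm(ey); print('ey',ey,'yaw',np.arctan2(-ey[0],ey[1]))
ey=np.array([-ex[1],ex[0],0])
print('dist yellow-knob along',(Y-D)@ey,'across',(Y-D)@ex)
print('filter', px2w(d,203/1.4286,299/1.4286,141))
E
```

```text
yellow [643.10595748 172.23483447  24.        ] disc [512.41597347 -96.7873618   57.        ]
[521.33274355 208.21537328  14.        ] [ 532.62115113 -197.5197632    14.        ] [485.59568525 207.37310332  14.        ] [ 497.93717515 -196.70292961   14.        ]
disc [511.66249272 -97.51782411  57.        ]
bar top ends [514.05082302 -73.1703919   96.        ] [ 510.27010468 -112.27470259   96.        ]
fence [640.65469545 253.85305067  50.        ] [473.64588459 248.36472537  50.        ]
ex [0.99946047 0.03284476 0.        ]
ey [-0.02781135  0.99961319  0.        ] yaw 0.027814934536183427
ey [-0.03052826  0.9995339   0.        ] yaw 0.030533002388706768
dist yellow-knob along 265.2898887440861 across 140.23250754336814
filter [537.13374575 330.91778496 141.        ]
```

Emit:
send_rows --increments '[{"dx": 0.0286, "dy": 0.042, "wz": 0.1, "claw": 0}, {"dx": 0.0286, "dy": 0.042, "wz": 0.1, "claw": 0}, {"dx": 0.0286, "dy": 0.042, "wz": 0.1, "claw": 0}, {"dx": 0.0286, "dy": 0.042, "wz": 0.1, "claw": 0}, {"dx": 0.0286, "dy": 0.042, "wz": 0.1, "claw": 0}, {"dx": 0.0286, "dy": 0.042, "wz": 0.1, "claw": 0}, {"dx": 0.0286, "dy": 0.042, "wz": 0.1, "claw": 0}, {"dx": 0.0286, "dy": 0.042, "wz": 0.1, "claw": 0}]'

```text
validation failed for argument at $.in...
```

Emit:
send_rows --increments '[{"dx": 0.0286, "dy": 0.042, "wz": 0.1, "claw": 0}, {"dx": 0.0286, "dy": 0.042, "wz": 0.1, "claw": 0}, {"dx": 0.0286, "dy": 0.042, "wz": 0.1, "claw": 0}, {"dx": 0.0286, "dy": 0.042, "wz": 0.1, "claw": 0}, {"dz": -0.02, "claw": 0}, {"claw": 0}, {"claw": 0}]'

```text
validation failed for argument at $.in...
```

```bash
cat >> h.py <<'E'
from scipy.spatial.transform import Rotation as R
def wT(d,s):
    T=np.eye(4);T[:3,:3]=R.from_quat(s['orientation']).as_matrix();T[:3,3]=s['tcp_pos'];return T@np.array(d['T_tool_cam'])
E
python3 - <<'E'
from h import *
s=readout.get_obs(); d=grab('wrist','w1.png'); T=wT(d,s); np.save('pics/w1T.npy',T)
print(s['time_s'],s['tcp_pos'],s['orientation'],s['q'],s['force'],T[:3,3])
cv2.imwrite('pics/w1b.png',cv2.resize(d['img'][:,:,::-1],(800,600),interpolation=cv2.INTER_CUBIC))
K=np.array(d['K'])
for P in ([512,-97,96],[512,-97,57],[643,172,24]):
    c=np.linalg.inv(T)@[*P,1]; p=K@(c[:3]*[1,-1,-1]); print(P,p[:2]/p[2]*800/560)
E
```

```text
0.1 [ 168.92241118 -601.16385488  230.20757925] [ 9.90640444e-01  1.36494312e-01 -2.78585501e-05 -9.01773507e-04] [-1.41596390e+00  5.32688083e-02  1.61414335e+00 -2.35128195e-05
  1.47598475e+00 -1.19008914e-01] [-0.18983458 -0.16630821  0.23888942] [ 237.00390542 -583.58250523  372.09689061]
[512, -97, 96] [-671.26201821 -949.71834111]
[512, -97, 57] [-462.8440625  -731.47152215]
[643, 172, 24] [-1140.31120627 -1373.41268076]
```

View pics/w1b.png

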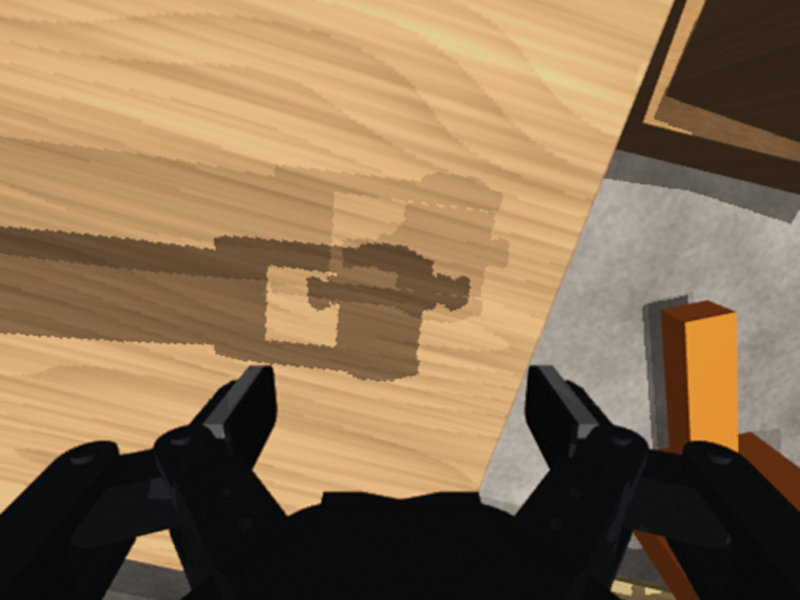

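The rows were rejected, so the arm hasn't moved. The picture shows only bench and floor. I'll send every field in each row.

Emit:
send_rows --increments '[{"dx": 0.0286, "dy": 0.042, "dz": 0, "wx": 0, "wy": 0, "wz": 0.1, "claw": 0}, {"dx": 0.0286, "dy": 0.042, "dz": 0, "wx": 0, "wy": 0, "wz": 0.1, "claw": 0}, {"dx": 0.0286, "dy": 0.042, "dz": 0, "wx": 0, "wy": 0, "wz": 0.1, "claw": 0}, {"dx": 0.0286, "dy": 0.042, "dz": 0, "wx": 0, "wy": 0, "wz": 0.1, "claw": 0}, {"dx": 0.0286, "dy": 0.042, "dz": 0, "wx": 0, "wy": 0, "wz": 0.1, "claw": 0}, {"dx": 0.0286, "dy": 0.042, "dz": 0, "wx": 0, "wy": 0, "wz": 0.1, "claw": 0}]'

```text
time_s: 0.9
tcp_pos: [341.2, -348.1, 231.0]
orientation: [0.905, 0.424, 0.0, -0.0]
force: [0.6, -0.2, 0.1]
width: 85.1
grip_force: 0.0
```

Emit:
send_rows --increments '[{"dx": 0.0286, "dy": 0.042, "dz": 0, "wx": 0, "wy": 0, "wz": 0.1, "claw": 0}, {"dx": 0.0286, "dy": 0.042, "dz": 0, "wx": 0, "wy": 0, "wz": 0.1, "claw": 0}, {"dx": 0.0286, "dy": 0.042, "dz": 0, "wx": 0, "wy": 0, "wz": 0.1, "claw": 0}, {"dx": 0.0286, "dy": 0.042, "dz": 0, "wx": 0, "wy": 0, "wz": 0.1, "claw": 0}, {"dx": 0.0286, "dy": 0.042, "dz": 0, "wx": 0, "wy": 0, "wz": 0.1, "claw": 0}, {"dx": 0.0286, "dy": 0.042, "dz": 0, "wx": 0, "wy": 0, "wz": 0.1, "claw": 0}, {"dx": 0, "dy": 0, "dz": -0.03, "wx": 0, "wy": 0, "wz": 0, "claw": 0}, {"dx": 0, "dy": 0, "dz": 0, "wx": 0, "wy": 0, "wz": 0, "claw": 0}]'

```text
time_s: 1.9
tcp_pos: [510.5, -96.5, 198.3]
orientation: [0.74, 0.672, -0.002, -0.003]
force: [-0.5, 0.3, 0.4]
width: 85.1
grip_force: 0.0
```

```bash
python3 - <<'E'
from h import *
s=readout.get_obs(); d=grab('wrist','w2.png'); T=wT(d,s); np.save('pics/w2T.npy',T)
print(s['time_s'],s['tcp_pos'],s['orientation'],s['q'],s['force'],T[:3,3])
cv2.imwrite('pics/w2b.png',cv2.resize(d['img'][:,:,::-1],(800,600),interpolation=cv2.INTER_CUBIC))
K=np.array(d['K'])
for P in ([512,-97,96],[512,-97,57],[643,172,24]):
    c=np.linalg.inv(T)@[*P,1]; p=K@(c[:3]*[1,-1,-1]); print(P,p[:2]/p[2]*800/560)
E
```

```text
1.9 [510.50380914 -96.51537478 198.25716734] [ 0.7401522   0.67243221 -0.00154221 -0.00269427] [-3.30104006e-01 -1.75748618e-01  1.88689869e+00 -1.04509515e-04
  1.43665059e+00 -2.34282083e-01] [-0.46224762  0.34443629  0.4223178 ] [517.90018902 -27.54482472 340.2253558 ]
[512, -97, 96] [403.79368253 293.7237174 ]
[512, -97, 57] [403.64985161 278.21467007]
[643, 172, 24] [ 585.24438176 -205.55621218]
```

View pics/w2b.png

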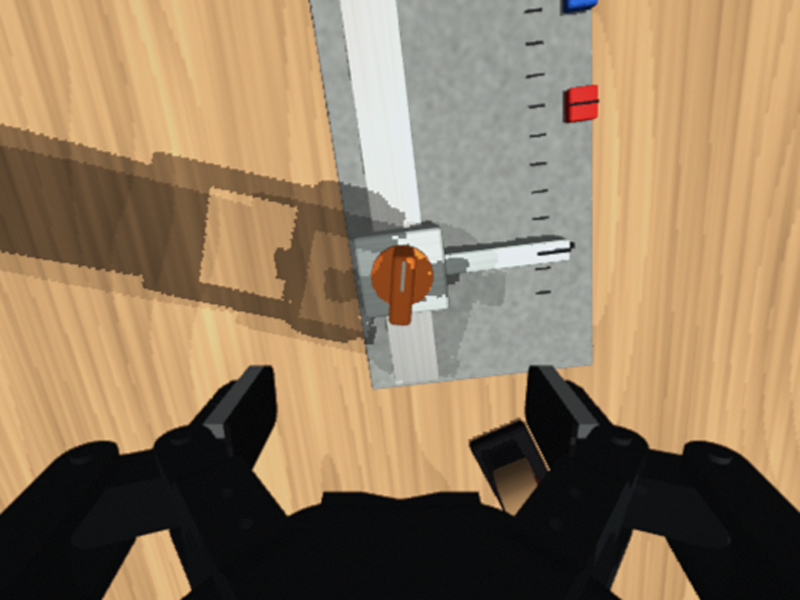

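The wrist picture shows the disc centred at (403,276), where (403.6,278.2) was predicted. The knob axis is therefore at about (511.6,-96.5). The bar leans about 0.05 rad further clockwise than the tool. I'll descend and grip.

Emit:
send_rows --increments '[{"dx": 0.001, "dy": 0, "dz": -0.05, "wx": 0, "wy": 0, "wz": -0.04, "claw": 0}, {"dx": 0, "dy": 0, "dz": -0.05, "wx": 0, "wy": 0, "wz": 0, "claw": 0}, {"dx": 0, "dy": 0, "dz": -0.026, "wx": 0, "wy": 0, "wz": 0, "claw": 0}, {"dx": 0, "dy": 0, "dz": -0.01, "wx": 0, "wy": 0, "wz": 0, "claw": 0}, {"dx": 0, "dy": 0, "dz": 0, "wx": 0, "wy": 0, "wz": 0, "claw": 0}]'

```text
time_s: 2.58
tcp_pos: [513.6, -98.3, 66.1]
orientation: [0.754, 0.657, 0.0, 0.0]
force: [0.6, -1.0, -0.2]
width: 85.8
grip_force: 0.0
```

Emit:
send_rows --increments '[{"dx": 0, "dy": 0, "dz": 0, "wx": 0, "wy": 0, "wz": 0, "claw": 1}, {"dx": 0, "dy": 0, "dz": 0, "wx": 0, "wy": 0, "wz": 0, "claw": 1}, {"dx": 0, "dy": 0, "dz": 0, "wx": 0, "wy": 0, "wz": 0, "claw": 1}, {"dx": 0, "dy": 0, "dz": 0, "wx": 0, "wy": 0, "wz": 0, "claw": 1}, {"dx": 0, "dy": 0, "dz": 0, "wx": 0, "wy": 0, "wz": 0, "claw": 1}, {"dx": 0, "dy": 0, "dz": 0, "wx": 0, "wy": 0, "wz": 0, "claw": 1}, {"dx": 0, "dy": 0, "dz": 0, "wx": 0, "wy": 0, "wz": 0, "claw": 1}, {"dx": 0, "dy": 0, "dz": 0, "wx": 0, "wy": 0, "wz": 0, "claw": 1}]'

```text
time_s: 3.58
tcp_pos: [510.6, -97.6, 65.9]
orientation: [0.754, 0.657, -0.003, -0.003]
force: [-12.7, 0.4, 11.2]
width: 12.8
grip_force: 59.8
```

Gripped (width 12.8 mm). A lateral load of about 12 N shows the knob sits about 2.5 mm to the -x side of my target. I'll correct that and slide most of the way.

Emit:
send_rows --increments '[{"dx": -0.0025, "dy": 0.005, "dz": 0, "wx": 0, "wy": 0, "wz": 0, "claw": 1}, {"dx": -0.0009, "dy": 0.03, "dz": 0, "wx": 0, "wy": 0, "wz": 0, "claw": 1}, {"dx": -0.0009, "dy": 0.03, "dz": 0, "wx": 0, "wy": 0, "wz": 0, "claw": 1}, {"dx": -0.0009, "dy": 0.03, "dz": 0, "wx": 0, "wy": 0, "wz": 0, "claw": 1}]'

```text
time_s: 4.08
tcp_pos: [507.4, -2.6, 65.9]
orientation: [0.754, 0.657, -0.001, 0.0]
force: [-4.7, -2.1, 4.6]
width: 13.1
grip_force: 60.0
```

Emit:
send_rows --increments '[{"dx": -0.0012, "dy": 0.031, "dz": 0, "wx": 0, "wy": 0, "wz": 0, "claw": 1}, {"dx": -0.0009, "dy": 0.031, "dz": 0, "wx": 0, "wy": 0, "wz": 0, "claw": 1}, {"dx": -0.0009, "dy": 0.031, "dz": 0, "wx": 0, "wy": 0, "wz": 0, "claw": 1}, {"dx": -0.0009, "dy": 0.031, "dz": 0, "wx": 0, "wy": 0, "wz": 0, "claw": 1}, {"dx": -0.0009, "dy": 0.031, "dz": 0, "wx": 0, "wy": 0, "wz": 0, "claw": 1}, {"dx": 0, "dy": 0, "dz": 0, "wx": 0, "wy": 0, "wz": 0, "claw": 1}, {"dx": 0, "dy": 0, "dz": 0, "wx": 0, "wy": 0, "wz": 0, "claw": 1}]'

```text
time_s: 4.95
tcp_pos: [502.5, 153.3, 65.9]
orientation: [0.753, 0.657, -0.0, -0.001]
force: [-6.0, 1.7, 5.7]
width: 13.1
grip_force: 60.2
```

```bash
python3 - <<'E'
from h import *
s=readout.get_obs(); d=grab('wrist','w3.png'); T=wT(d,s); np.save('pics/w3T.npy',T)
t=grab('top','top3.png')
print(s['time_s'],s['tcp_pos'],s['orientation'],s['force'],s['torque'])
a=cv2.resize(d['img'][:,:,::-1],(600,450),interpolation=cv2.INTER_CUBIC)
b=cv2.resize(t['img'][145:258,190:240,::-1],(200,450),interpolation=cv2.INTER_CUBIC)
cv2.imwrite('pics/c3.png',np.hstack([a,b]))
E
```

```text
4.95 [502.4928115  153.25875599  65.87692198] [ 7.53494487e-01  6.57453415e-01 -4.23971073e-04 -9.40875696e-04] [-6.0176964   1.72837369  5.72337636] [1.65269002e-01 7.32732601e-01 6.20089300e-04]
```

View pics/c3.png

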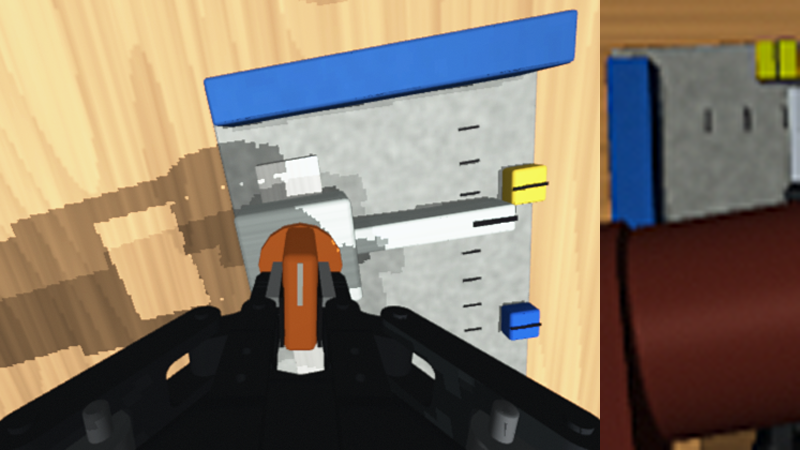

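The wrist view shows the pointer line ending at about (516,217) and the yellow tab's groove at about (530,185). The arm blocks the top view. I'll take an enlarged composite to measure the pointer's height and the gap.

```bash
python3 - <<'E'
from h import *
def c(f,x,y,w,h,s): return cv2.resize(cv2.imread('pics/'+f)[y:y+h,x:x+w],(w*s,h*s),interpolation=cv2.INTER_CUBIC)
A=c('w3.png',420,140,100,90,5)          # 500x450 at (0,0)
B=c('w2.png',350,150,60,45,5)           # 300x225 at (500,0)
C=c('scene1.png',175,180,60,45,5)       # 300x225 at (500,225)
cv2.imwrite('pics/c4.png',np.hstack([A,np.vstack([B,C])]))
E
```

```text
(no output)
```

View pics/c4.png

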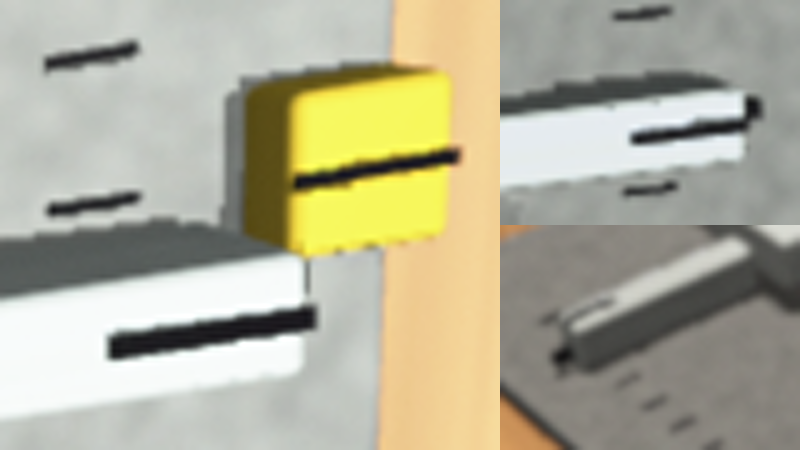

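The crop (A, at left) shows the pointer line crossing the end of its face at (303,318), and the tab groove running from (295,182) to (458,155). In B the line ends at (745,126).

```bash
python3 - <<'E'
from h import *
from scipy.optimize import least_squares
w2=dict(np.load('pics/w2.png.npz'));T2=np.load('pics/w2T.npy');w3=dict(np.load('pics/w3.png.npz'));T3=np.load('pics/w3T.npy')
t=dict(np.load('pics/top1.png.npz'));s=dict(np.load('pics/scene1.png.npz'))
def proj(d,T,P):
    c=np.linalg.inv(T)@[*P,1];p=d['K']@(c[:3]*[1,-1,-1]);return p[:2]/p[2]
f=lambda a,x0,s:x0+(a+.5)/s-.5
obs=[(t,t['cam_to_world'],(f(135,330,4),f(67,145,4))),(w2,T2,(f(245,350,5),f(126,150,5))),(s,s['cam_to_world'],(f(70,175,5),f(92,180,5)))]
for k in([0,1],[0,1,2],[1,2]):
    r=least_squares(lambda P:np.concatenate([proj(*obs[i][:2],P)-obs[i][2] for i in k]),[640,-97,35]);print(k,r.x,r.fun.round(2))
ex=np.array([.9996,.029,0]);ey=np.array([-.029,.9996,0])
for h in(24,30,35,40):
    P=px2w(w3,f(303,420,5),f(318,140,5),h,T3);P2=px2w(w3,f(110,420,5),f(346,140,5),h,T3);v=P-P2
    print(h,P,P@ey,'slope',-v[0]*0+np.arctan2(-v[1],v[0]))
g1=px2w(w3,f(298,420,5),f(182,140,5),24,T3);g2=px2w(w3,f(445,420,5),f(157,140,5),24,T3)
print('tab',g1,g2,(g1+g2)/2,'along',(g1+g2)/2@ey,'len',np.linalg.norm(g1-g2))
tp=readout.get_obs()['tcp_pos'];print('tcp along',tp@ey,tp)
E
```

```text
[0, 1] [635.55741663 -93.57871468  30.0831563 ] [ 0.02  0.    0.   -0.01]
[0, 1, 2] [633.63576054 -92.37704264  35.11628568] [-0.15  0.61 -0.01 -0.13 -0.74 -0.09]
[1, 2] [633.30840996 -92.22371438  35.37915174] [-0.23 -0.21 -0.58 -0.22]
24 [632.7085827  154.12744566  24.        ] 135.7172457862648 slope -0.018140417053874897
30 [628.77260606 156.34480794  30.        ] 138.04786443973148 slope -0.01814041705387622
35 [625.49262553 158.19260984  35.        ] 139.9900466509537 slope -0.018140417053876815
40 [622.212645   160.04041173  40.        ] 141.93222886217592 slope -0.018140417053876274
tab [631.18064572 172.22213916  24.        ] [649.20413966 172.94514147  24.        ] [640.19239269 172.58364031  24.        ] along 153.9490274685658 len 18.037989531295253
tcp along 138.27215803382583 [502.54395675 152.90709562  65.91212439]
```

With the pointer face at about 33 mm height, the remaining travel is about 15.2 mm by three separate estimates (14.8, 15.3 and 15.7). I'll slide that far, release, rise, and put the camera level with the tab so that height parallax drops out.

Emit:
send_rows --increments '[{"dx": -0.002, "dy": 0.0076, "dz": 0, "wx": 0, "wy": 0, "wz": 0, "claw": 1}, {"dx": 0, "dy": 0.0076, "dz": 0, "wx": 0, "wy": 0, "wz": 0, "claw": 1}, {"dx": 0, "dy": 0, "dz": 0, "wx": 0, "wy": 0, "wz": 0, "claw": 1}, {"dx": 0, "dy": 0, "dz": 0, "wx": 0, "wy": 0, "wz": 0, "claw": 1}]'

```text
time_s: 5.55
tcp_pos: [501.9, 168.1, 65.9]
orientation: [0.754, 0.657, 0.001, 0.0]
force: [1.8, 1.7, 4.3]
width: 13.1
grip_force: 60.0
```

Emit:
send_rows --increments '[{"dx": 0, "dy": 0, "dz": 0, "wx": 0, "wy": 0, "wz": 0, "claw": 0}, {"dx": 0, "dy": 0, "dz": 0, "wx": 0, "wy": 0, "wz": 0, "claw": 0}, {"dx": 0, "dy": 0, "dz": 0, "wx": 0, "wy": 0, "wz": 0, "claw": 0}, {"dx": 0, "dy": 0, "dz": 0.05, "wx": 0, "wy": 0, "wz": 0, "claw": 0}, {"dx": 0.02, "dy": -0.02, "dz": 0.04, "wx": 0, "wy": 0, "wz": 0, "claw": 0}, {"dx": 0.03, "dy": -0.045, "dz": 0, "wx": 0, "wy": 0, "wz": 0, "claw": 0}, {"dx": 0, "dy": 0, "dz": 0, "wx": 0, "wy": 0, "wz": 0, "claw": 0}, {"dx": 0, "dy": 0, "dz": 0, "wx": 0, "wy": 0, "wz": 0, "claw": 0}]'

```text
time_s: 6.55
tcp_pos: [550.5, 102.5, 154.4]
orientation: [0.754, 0.657, -0.001, -0.001]
force: [-0.1, 0.2, -0.5]
width: 85.5
grip_force: 0.0
```

```bash
python3 - <<'E'
from h import *
s=readout.get_obs(); d=grab('wrist','w5.png'); T=wT(d,s); np.save('pics/w5T.npy',T)
print(s['time_s'],s['tcp_pos'],s['orientation'],T[:3,3])
K=np.array(d['K'])
def pr(P):
    c=np.linalg.inv(T)@[*P,1]; p=K@(c[:3]*[1,-1,-1]); return p[:2]/p[2]
u,v=pr([640,172,24]).astype(int);k=pr([503,168,57]);print(u,v,k)
x=max(0,min(u-90,560-140)); y=max(0,v-45)
print('crop',x,y)
a=cv2.resize(d['img'][y:y+90,x:x+140,::-1],None,fx=5,fy=5,interpolation=cv2.INTER_CUBIC)
b=cv2.resize(d['img'][:,:,::-1],(200,150))
cv2.imwrite('pics/c5.png',np.vstack([a,np.pad(b,((0,0),(0,500),(0,0)))]))
E
```

```text
6.55 [550.46915149 102.45730719 154.43609825] [ 7.54077262e-01  6.56784978e-01 -6.54219029e-04 -7.40304802e-04] [560.25251929 171.31822064 296.31074023]
370 106 [209.22887921 135.46260975]
crop 280 61
```

View pics/c5.png

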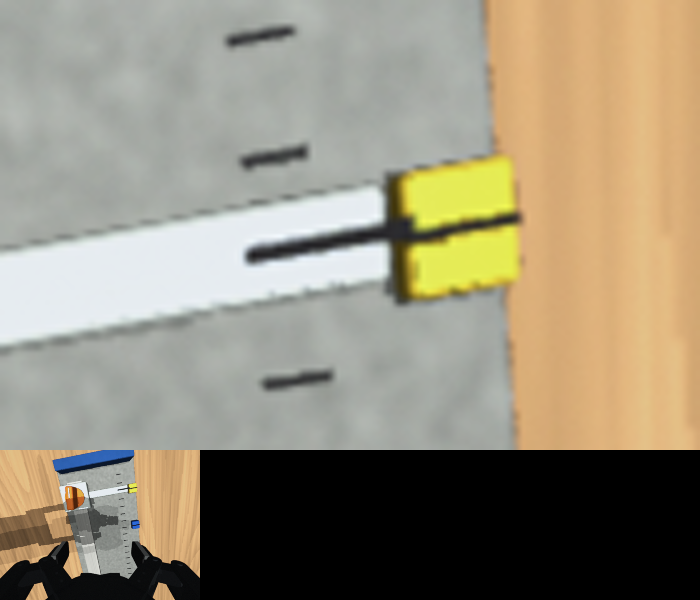

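The pointer line runs (250,256)→(390,232) and the tab groove (410,237)→(518,217). The pointer is slightly past the groove, by about 8 crop pixels. I'll convert that, and the knob's pose, to mm.

```bash
python3 - <<'E'
from h import *
d=dict(np.load('pics/w5.png.npz'));T=np.load('pics/w5T.npy')
W=lambda a,b,z:px2w(d,280+(a+.5)/5-.5,61+(b+.5)/5-.5,z,T)
g=[W(410,237,24),W(518,217,24)];tc=W(458,228,24)
for h in(30,34):
    p=[W(250,256,h),W(390,232,h)]
    for yaw in(.022,.029,.033):
        ey=np.array([-yaw,1,0]);print(h,yaw,'pointer',[round(q@ey,2) for q in p],'groove',[round(q@ey,2) for q in g],'ctr',round(tc@ey,2),tc)
im=cv2.imread('pics/w5.png');hsv=cv2.cvtColor(im,cv2.COLOR_BGR2HSV)
m=cv2.inRange(hsv,(5,150,60),(20,255,255));m[:90]=0;m[170:]=0;m[:,:170]=0;m[:,250:]=0
ys,xs=np.nonzero(m);print(xs.mean(),ys.mean(),xs.min(),xs.max(),ys.min(),ys.max())
cx,cy=(xs.min()+xs.max())/2,(ys.min()+ys.max())/2;print('disc ctr',px2w(d,cx,cy,57,T))
cv2.imwrite('pics/k5.png',cv2.resize(im[90:180,160:260],None,fx=5,fy=5,interpolation=cv2.INTER_CUBIC))
E
```

```text
30 0.022 pointer [np.float64(159.55), np.float64(159.63)] groove [np.float64(158.26), np.float64(158.57)] ctr 158.42 [640.22139206 172.50100081  24.        ]
30 0.029 pointer [np.float64(155.33), np.float64(155.24)] groove [np.float64(153.84), np.float64(154.01)] ctr 153.93 [640.22139206 172.50100081  24.        ]
30 0.033 pointer [np.float64(152.92), np.float64(152.73)] groove [np.float64(151.31), np.float64(151.41)] ctr 151.37 [640.22139206 172.50100081  24.        ]
34 0.022 pointer [np.float64(159.55), np.float64(159.62)] groove [np.float64(158.26), np.float64(158.57)] ctr 158.42 [640.22139206 172.50100081  24.        ]
34 0.029 pointer [np.float64(155.33), np.float64(155.24)] groove [np.float64(153.84), np.float64(154.01)] ctr 153.93 [640.22139206 172.50100081  24.        ]
34 0.033 pointer [np.float64(152.92), np.float64(152.74)] groove [np.float64(151.31), np.float64(151.41)] ctr 151.37 [640.22139206 172.50100081  24.        ]
207.1725579627518 134.31584948688712 182 235 102 167
disc ctr [502.58174226 168.80272995  57.        ]
```

View pics/k5.png

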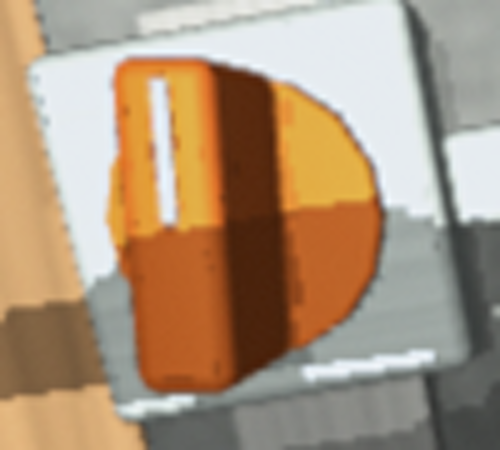

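The bar is about 0.08 rad clockwise of the rail. The pointer is 1.3 mm too far in +y, and my last grip was about 1.5 mm off the knob axis in -y. I'll regrip centred and slide back 1.3 mm.

Emit:
send_rows --increments '[{"dx": -0.03, "dy": 0.0465, "dz": 0, "wx": 0, "wy": 0, "wz": 0.06, "claw": 0}, {"dx": -0.02, "dy": 0.02, "dz": -0.03, "wx": 0, "wy": 0, "wz": 0, "claw": 0}, {"dx": 0, "dy": 0, "dz": -0.04, "wx": 0, "wy": 0, "wz": 0, "claw": 0}, {"dx": 0, "dy": 0, "dz": -0.023, "wx": 0, "wy": 0, "wz": 0, "claw": 0}, {"dx": 0, "dy": 0, "dz": 0, "wx": 0, "wy": 0, "wz": 0, "claw": 0}, {"dx": 0, "dy": 0, "dz": 0, "wx": 0, "wy": 0, "wz": 0, "claw": 0}]'

```text
time_s: 7.35
tcp_pos: [501.5, 169.5, 63.2]
orientation: [0.734, 0.68, 0.001, 0.0]
force: [0.1, -0.6, -0.0]
width: 85.5
grip_force: 0.0
```

Emit:
send_rows --increments '[{"dx": 0, "dy": 0, "dz": 0, "wx": 0, "wy": 0, "wz": 0, "claw": 1}, {"dx": 0, "dy": 0, "dz": 0, "wx": 0, "wy": 0, "wz": 0, "claw": 1}, {"dx": 0, "dy": 0, "dz": 0, "wx": 0, "wy": 0, "wz": 0, "claw": 1}, {"dx": 0, "dy": 0, "dz": 0, "wx": 0, "wy": 0, "wz": 0, "claw": 1}, {"dx": 0, "dy": 0, "dz": 0, "wx": 0, "wy": 0, "wz": 0, "claw": 1}, {"dx": 0, "dy": 0, "dz": 0, "wx": 0, "wy": 0, "wz": 0, "claw": 1}]'

```text
time_s: 8.1
tcp_pos: [502.1, 169.0, 62.8]
orientation: [0.734, 0.679, 0.001, 0.001]
force: [3.9, -0.1, 0.1]
width: 13.5
grip_force: 60.8
```

Emit:
send_rows --increments '[{"dx": 0.0006, "dy": -0.0013, "dz": 0, "wx": 0, "wy": 0, "wz": 0, "claw": 1}, {"dx": 0, "dy": 0, "dz": 0, "wx": 0, "wy": 0, "wz": 0, "claw": 1}, {"dx": 0, "dy": 0, "dz": 0, "wx": 0, "wy": 0, "wz": 0, "claw": 1}]'

```text
time_s: 8.48
tcp_pos: [502.1, 167.9, 62.7]
orientation: [0.734, 0.679, 0.0, 0.0]
force: [1.8, 0.5, 2.6]
width: 13.5
grip_force: 61.2
```

Emit:
send_rows --increments '[{"dx": 0, "dy": 0, "dz": 0, "wx": 0, "wy": 0, "wz": -0.1, "claw": 1}, {"dx": 0, "dy": 0, "dz": 0, "wx": 0, "wy": 0, "wz": -0.1, "claw": 1}, {"dx": 0, "dy": 0, "dz": 0, "wx": 0, "wy": 0, "wz": -0.1, "claw": 1}, {"dx": 0, "dy": 0, "dz": 0, "wx": 0, "wy": 0, "wz": -0.1, "claw": 1}]'

```text
time_s: 8.98
tcp_pos: [501.4, 168.0, 62.7]
orientation: [0.855, 0.519, -0.0, -0.0]
force: [-1.7, 1.3, 6.0]
width: 13.3
grip_force: 61.1
```

```bash
python3 - <<'E'
from h import *
s=readout.get_obs(); print(s['time_s'],s['tcp_pos'],s['force'],s['torque'],s['q'],2*np.arctan2(s['orientation'][1],s['orientation'][0])-np.pi/2)
E
```

```text
8.975 [501.36788743 167.96137289  62.72895767] [-1.67837415  1.29075148  5.96394191] [0.23943786 0.23162593 0.19388705] [ 1.82235236e-01 -6.54423165e-03  1.97070078e+00  4.57199271e-04
  1.17866295e+00  6.61601220e-01] -0.4795409669740611
```

Emit:
send_rows --increments '[{"dx": 0, "dy": 0, "dz": 0, "wx": 0, "wy": 0, "wz": -0.11, "claw": 1}, {"dx": 0, "dy": 0, "dz": 0, "wx": 0, "wy": 0, "wz": -0.11, "claw": 1}, {"dx": 0, "dy": 0, "dz": 0, "wx": 0, "wy": 0, "wz": -0.11, "claw": 1}, {"dx": 0, "dy": 0, "dz": 0, "wx": 0, "wy": 0, "wz": -0.11, "claw": 1}, {"dx": 0, "dy": 0, "dz": 0, "wx": 0, "wy": 0, "wz": -0.11, "claw": 1}, {"dx": 0, "dy": 0, "dz": 0, "wx": 0, "wy": 0, "wz": -0.11, "claw": 1}, {"dx": 0, "dy": 0, "dz": 0, "wx": 0, "wy": 0, "wz": -0.11, "claw": 1}, {"dx": 0, "dy": 0, "dz": 0, "wx": 0, "wy": 0, "wz": -0.08, "claw": 1}]'

```text
time_s: 9.98
tcp_pos: [500.4, 169.1, 62.8]
orientation: [0.993, 0.121, -0.002, -0.001]
force: [-4.6, 4.6, 8.6]
width: 13.1
grip_force: 61.4
```

```bash
cat > st.py <<'E'
from h import *
s=readout.get_obs(); print(s['time_s'],s['tcp_pos'],s['force'],s['torque'],s['q'][5],s['width'],2*np.arctan2(s['orientation'][1],s['orientation'][0])-np.pi/2)
E
python3 st.py
```

```text
9.975 [500.36303667 169.07061427  62.78672262] [-4.59111132  4.62241065  8.6084465 ] [0.89992036 0.73478358 0.28872648] 1.5107651905405568 13.07181655844399 -1.3287936311397306
```

Emit:
send_rows --increments '[{"dx": 0, "dy": 0, "dz": 0, "wx": 0, "wy": 0, "wz": -0.05, "claw": 1}, {"dx": 0, "dy": 0, "dz": 0, "wx": 0, "wy": 0, "wz": -0.03, "claw": 1}, {"dx": 0, "dy": 0, "dz": 0, "wx": 0, "wy": 0, "wz": 0, "claw": 1}, {"dx": 0, "dy": 0, "dz": 0, "wx": 0, "wy": 0, "wz": 0, "claw": 1}]'

```text
time_s: 10.48
tcp_pos: [500.2, 169.2, 62.8]
orientation: [0.996, 0.084, -0.002, -0.001]
force: [-4.7, 5.4, 9.3]
width: 13.3
grip_force: 63.0
```

```bash
python3 st.py
```

```text
10.475 [500.22175549 169.15536469  62.8177051 ] [-4.69307031  5.37335816  9.3112851 ] [0.95907889 0.79081561 1.20368023] 1.5853645659115603 13.275333429472813 -1.402502980323012
```

Torque rose to 1.2 Nm with the tool at -1.40 rad, so the end stop is reached. I'll relax the twist, release, rise, and take the check picture from level with the tab.

Emit:
send_rows --increments '[{"dx": 0, "dy": 0, "dz": 0, "wx": 0, "wy": 0, "wz": 0.025, "claw": 1}, {"dx": 0, "dy": 0, "dz": 0, "wx": 0, "wy": 0, "wz": 0, "claw": 1}, {"dx": 0, "dy": 0, "dz": 0, "wx": 0, "wy": 0, "wz": 0, "claw": 0}, {"dx": 0, "dy": 0, "dz": 0, "wx": 0, "wy": 0, "wz": 0, "claw": 0}, {"dx": 0, "dy": 0, "dz": 0, "wx": 0, "wy": 0, "wz": 0, "claw": 0}, {"dx": 0, "dy": 0, "dz": 0, "wx": 0, "wy": 0, "wz": 0, "claw": 0}, {"dx": 0, "dy": 0, "dz": 0.05, "wx": 0, "wy": 0, "wz": 0, "claw": 0}, {"dx": 0, "dy": 0, "dz": 0.05, "wx": 0, "wy": 0, "wz": 0, "claw": 0}]'

```text
time_s: 11.48
tcp_pos: [501.1, 167.4, 162.6]
orientation: [0.996, 0.094, -0.001, 0.0]
force: [-0.0, 0.3, 0.5]
width: 85.1
grip_force: 0.0
```

```bash
python3 - <<'E'
from h import *
s=readout.get_obs(); d=grab('wrist','w6.png'); T=wT(d,s); print(s['time_s'],s['tcp_pos'],T[:3,3],s['force'])
K=np.array(d['K'])
for P in([640,172,24],[502,168.5,57],[502,168.5,96]):
    c=np.linalg.inv(T)@[*P,1]; p=K@(c[:3]*[1,-1,-1]); print(p[:2]/p[2])
E
```

```text
11.475 [501.09589353 167.41385641 162.58908157] [570.83043406 179.43266039 304.30635591] [-0.03593656  0.30892321  0.45468867]
[303.88699707  38.36953325]
[277.52611575 203.76542801]
[277.10675439 218.00656431]
```

```bash
python3 - <<'E'
import cv2,numpy as np
im=cv2.imread('pics/w6.png')
c=lambda x,y,w,h,s:cv2.resize(im[y:y+h,x:x+w],None,fx=s,fy=s,interpolation=cv2.INTER_CUBIC)
cv2.imwrite('pics/c6.png',np.hstack([c(255,15,100,80,5),c(240,160,75,100,4)]))
E
```

```text
(no output)
```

View pics/c6.png

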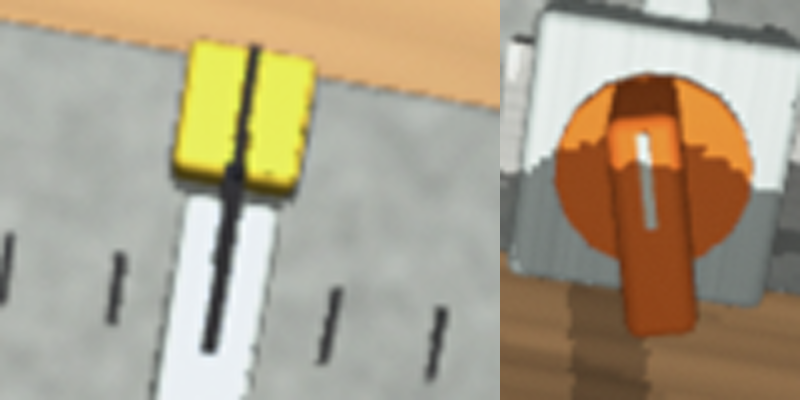

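The final picture shows the pointer line (209,350)→(231,190) running into the groove (236,165)→(255,48), so they are level. The bar leans about 0.087 rad counter-clockwise of the tool, so the knob may sit just short of its end stop. I'll compute both numerically.

```bash
cat > bar.py <<'E'
from h import *
def bar(img,K,T,axis,name,z=96.):
    c=np.linalg.inv(T)@[*axis,96,1]; p=K@(c[:3]*[1,-1,-1]); u,v=p[:2]/p[2]
    hsv=cv2.cvtColor(img,cv2.COLOR_BGR2HSV)
    m=(hsv[:,:,1]<110).astype(np.uint8); o=((hsv[:,:,0]<22)&(hsv[:,:,1]>=110)).astype(np.uint8)
    o=cv2.morphologyEx(o,cv2.MORPH_CLOSE,np.ones((7,7))); m=m&o
    n,l,st,ce=cv2.connectedComponentsWithStats(m)
    best=min((i for i in range(1,n) if st[i,4]>=15),key=lambda i:np.hypot(*(ce[i]-[u,v])))
    ys,xs=np.nonzero(l==best); P=np.array([px2w({'K':K},x,y,z,T)[:2] for x,y in zip(xs,ys)])
    w,V=np.linalg.eigh(np.cov(P.T)); e=V[:,1]*np.sign(V[1,1]); 
    print(name,'px',len(xs),ce[best].round(1),(u.round(1),v.round(1)),'stripe len',P@e@np.ones(len(P))*0+np.ptp(P@e),'knob angle',np.arctan2(e[0],e[1])+.029,'ctr',P.mean(0))
E
python3 - <<'E'
from bar import *
for f,ax in(('w2',(511.6,-96.5)),('w3',(502.5,153)),('w5',(502,169.5))):
    d=np.load(f'pics/{f}.png.npz')
    bar(cv2.imread(f'pics/{f}.png'),d['K'],np.load(f'pics/{f}T.npy'),ax,f)
s=readout.get_obs();d=dict(np.load('pics/w6.png.npz'));T=wT(d,s)
np.save('pics/w6T.npy',T);bar(cv2.imread('pics/w6.png'),d['K'],T,(502,168.5),'w6')
W=lambda a,b,z,x0=255,y0=15,k=5:px2w(d,x0+(a+.5)/k-.5,y0+(b+.5)/k-.5,z,T)
ey=np.array([-.029,1,0])
print('pointer',W(209,350,33)@ey,W(231,190,33)@ey,'groove',W(236,165,24)@ey,W(255,48,24)@ey)
K4=lambda a,b:W(a-500,b,96,240,160,4)
for p,q in(((609,122),(628,333)),((679,122),(696,328))):
    v=K4(*p)-K4(*q);print('bar edge knob angle',np.arctan2(v[0],v[1])+.029, 'len',np.linalg.norm(v))
E
```

```text
w2 px 55 [281.7 192.9] (np.float64(282.1), np.float64(205.1)) stripe len 17.512925303397097 knob angle 0.19149784587554733 ctr [512.2450252  -85.78167764]
w3 px 219 [279.7 264.5] (np.float64(280.1), np.float64(290.2)) stripe len 17.991869760739206 knob angle 0.15747621519767344 ctr [503.95711656 164.99099069]
w5 px 121 [192.2 119.7] (np.float64(193.6), np.float64(136.2)) stripe len 18.08922529090765 knob angle 0.16849712192348007 ctr [503.38600218 179.81404853]
w6 px 76 [276.1 204.1] (np.float64(277.4), np.float64(221.3)) stripe len 18.34442232326046 knob angle 1.3260488869528488 ctr [515.38516475 171.98143622]
pointer 154.47234211572822 155.181288054146 groove 154.7548228643777 154.76641648136726
bar edge knob angle 1.3353165940589529 len 42.88945778327201
bar edge knob angle 1.3268791024593547 len 41.85231328783705
```

The pointer (154.8) and groove (154.76) agree within 0.1 mm. The knob reads about 1.33 rad rather than 1.4, so I'll regrip on the axis and press it further clockwise.

Emit:
send_rows --increments '[{"dx": 0, "dy": 0.001, "dz": -0.05, "wx": 0, "wy": 0, "wz": 0.04, "claw": 0}, {"dx": 0, "dy": 0, "dz": -0.035, "wx": 0, "wy": 0, "wz": 0, "claw": 0}, {"dx": 0, "dy": 0, "dz": -0.015, "wx": 0, "wy": 0, "wz": 0, "claw": 0}, {"dx": 0, "dy": 0, "dz": 0, "wx": 0, "wy": 0, "wz": 0, "claw": 1}, {"dx": 0, "dy": 0, "dz": 0, "wx": 0, "wy": 0, "wz": 0, "claw": 1}, {"dx": 0, "dy": 0, "dz": 0, "wx": 0, "wy": 0, "wz": 0, "claw": 1}, {"dx": 0, "dy": 0, "dz": 0, "wx": 0, "wy": 0, "wz": 0, "claw": 1}, {"dx": 0, "dy": 0, "dz": 0, "wx": 0, "wy": 0, "wz": 0, "claw": 1}]'

```text
time_s: 12.52
tcp_pos: [502.5, 169.6, 63.7]
orientation: [0.993, 0.114, 0.001, -0.001]
force: [-2.9, 3.9, 6.1]
width: 13.3
grip_force: 58.6
```

```bash
python3 st.py
```

```text
12.525 [502.5156604  169.59414591  63.72750716] [-2.93390375  3.92293485  6.07581446] [0.59310206 0.30539539 0.13147433] 1.52541726292485 13.341338348131963 -1.341717443404829
```

Emit:
send_rows --increments '[{"dx": 0, "dy": 0, "dz": 0, "wx": 0, "wy": 0, "wz": -0.04, "claw": 1}, {"dx": 0, "dy": 0, "dz": 0, "wx": 0, "wy": 0, "wz": 0, "claw": 1}, {"dx": 0, "dy": 0, "dz": 0, "wx": 0, "wy": 0, "wz": 0, "claw": 1}]'

```text
time_s: 12.9
tcp_pos: [502.5, 169.6, 63.7]
orientation: [0.996, 0.094, 0.001, -0.001]
force: [-2.4, 3.1, 5.8]
width: 13.3
grip_force: 58.4
```

```bash
python3 st.py; cat > g.py <<'E'
from bar import *
import sys
f=sys.argv[1]
s=readout.get_obs();d=grab('wrist',f+'.png');T=wT(d,s);np.save(f'pics/{f}T.npy',T)
bar(np.ascontiguousarray(d['img'][:,:,::-1]),np.array(d['K']),T,(502,168.5),f)
E
python3 g.py w7
```

```text
12.9 [502.52784959 169.59241338  63.73162834] [-2.35609226  3.06989525  5.77142012] [0.61170247 0.33133551 0.13730871] 1.5655485479109545 13.250022138986782 -1.3817058068680867
w7 px 204 [279.4 274.6] (np.float64(279.2), np.float64(295.9)) stripe len 18.03801560437023 knob angle 1.3807801701170088 ctr [511.81004568 170.3207287 ]
```

Torque is only friction (0.14 Nm) at 1.38 rad, so there is still some travel left. I'll press on to the stop.

Emit:
send_rows --increments '[{"dx": 0, "dy": 0, "dz": 0, "wx": 0, "wy": 0, "wz": -0.04, "claw": 1}, {"dx": 0, "dy": 0, "dz": 0, "wx": 0, "wy": 0, "wz": -0.03, "claw": 1}, {"dx": 0, "dy": 0, "dz": 0, "wx": 0, "wy": 0, "wz": 0, "claw": 1}, {"dx": 0, "dy": 0, "dz": 0, "wx": 0, "wy": 0, "wz": 0, "claw": 1}]'

```text
time_s: 13.45
tcp_pos: [502.5, 169.6, 63.8]
orientation: [0.998, 0.062, 0.001, -0.0]
force: [-2.3, 3.6, 6.6]
width: 12.9
grip_force: 81.6
```

```bash
python3 st.py;python3 g.py w8
```

```text
13.45 [502.54133873 169.59492958  63.83085917] [-2.29218695  3.55920785  6.62933182] [0.58060894 0.3125144  1.41679172] 1.6322289783788069 12.855472615226928 -1.4474161955574
w8 px 207 [278.4 274.4] (np.float64(279.4), np.float64(295.9)) stripe len 18.090820388306838 knob angle 1.4160499301145402 ctr [511.91969574 170.12793372]
```

Emit:
send_rows --increments '[{"dx": 0, "dy": 0, "dz": 0, "wx": 0, "wy": 0, "wz": 0, "claw": 0.8}, {"dx": 0, "dy": 0, "dz": 0, "wx": 0, "wy": 0, "wz": 0, "claw": 0.5}, {"dx": 0, "dy": 0, "dz": 0, "wx": 0, "wy": 0, "wz": 0, "claw": 0}, {"dx": 0, "dy": 0, "dz": 0, "wx": 0, "wy": 0, "wz": 0, "claw": 0}, {"dx": 0, "dy": 0, "dz": 0, "wx": 0, "wy": 0, "wz": 0, "claw": 0}, {"dx": 0, "dy": 0, "dz": 0.05, "wx": 0, "wy": 0, "wz": 0, "claw": 0}, {"dx": 0, "dy": 0, "dz": 0.05, "wx": 0, "wy": 0, "wz": 0, "claw": 0}, {"dx": 0, "dy": 0, "dz": 0, "wx": 0, "wy": 0, "wz": 0, "claw": 0}]'

```text
time_s: 14.5
tcp_pos: [505.1, 169.3, 168.1]
orientation: [0.998, 0.059, 0.005, -0.001]
force: [0.9, 0.3, 0.1]
width: 85.3
grip_force: 0.0
```

```bash
python3 st.py;python3 g.py w9
python3 - <<'E'
from h import *
# pointer line and groove: dark pixels inside pointer face/tab, by image code, w6 as the check
for f in('w6','w9'):
    d=dict(np.load(f'pics/{f}.png.npz'));T=np.load(f'pics/{f}T.npy');g=cv2.imread(f'pics/{f}.png').max(2)
    def pr(P):
        c=np.linalg.inv(T)@[*P,1];p=d['K']@(c[:3]*[1,-1,-1]);return p[:2]/p[2]
    for n,z,xs in(('pointer',33,np.arange(612,622,1.)),('groove',24,np.arange(634,647,1.))):
        r=[]
        for x in xs:
            ys=np.arange(-6,6,.1)+154.7+.029*x
            m=np.array([pr([x,y,z]) for y in ys],np.float32)
            I=cv2.remap(g,m[:,:1],m[:,1:],cv2.INTER_LINEAR).ravel().astype(float)
            w=np.clip(110-I,0,None); 
            if w.sum()>0: r.append((w*(ys-.029*x)).sum()/w.sum())
        print(f,n,len(r),np.round(np.median(r),2),np.round(np.ptp(r),2))
E
```

```text
14.5 [505.12340967 169.28538753 168.06211946] [0.8670666  0.27956841 0.10376671] [-0.01510353 -0.01668252  0.05486664] 1.6356978976259342 85.28629195853743 -1.4519917970493346
w9 px 68 [277.  209.3] (np.float64(278.9), np.float64(222.3)) stripe len 17.707728701462088 knob angle 1.3116633534654687 ctr [512.10276438 171.13320972]
w6 pointer 10 154.55 0.15
w6 groove 13 154.55 0.62
w9 pointer 10 153.91 0.2
w9 groove 13 153.93 0.53
```

The pointer is still level with the groove (offset 0.02 mm). The knob rebounded off its end stop again, reading 1.31 rad, because I let go while it was under load. I'll regrip, turn it to the stop, bring the torque back to about zero, and only then release.

Emit:
send_rows --increments '[{"dx": 0, "dy": 0, "dz": -0.05, "wx": 0, "wy": 0, "wz": 0.1, "claw": 0}, {"dx": 0, "dy": 0, "dz": -0.035, "wx": 0, "wy": 0, "wz": 0, "claw": 0}, {"dx": 0, "dy": 0, "dz": -0.015, "wx": 0, "wy": 0, "wz": 0, "claw": 0}, {"dx": 0, "dy": 0, "dz": 0, "wx": 0, "wy": 0, "wz": 0, "claw": 1}, {"dx": 0, "dy": 0, "dz": 0, "wx": 0, "wy": 0, "wz": 0, "claw": 1}, {"dx": 0, "dy": 0, "dz": 0, "wx": 0, "wy": 0, "wz": 0, "claw": 1}, {"dx": 0, "dy": 0, "dz": 0, "wx": 0, "wy": 0, "wz": 0, "claw": 1}, {"dx": 0, "dy": 0, "dz": 0, "wx": 0, "wy": 0, "wz": 0, "claw": 1}]'

```text
time_s: 15.55
tcp_pos: [502.6, 169.6, 63.8]
orientation: [0.994, 0.109, 0.001, -0.001]
force: [-2.3, 3.9, 5.4]
width: 13.4
grip_force: 58.4
```

Emit:
send_rows --increments '[{"dx": 0, "dy": 0, "dz": 0, "wx": 0, "wy": 0, "wz": -0.04, "claw": 1}, {"dx": 0, "dy": 0, "dz": 0, "wx": 0, "wy": 0, "wz": -0.02, "claw": 1}, {"dx": 0, "dy": 0, "dz": 0, "wx": 0, "wy": 0, "wz": 0, "claw": 1}, {"dx": 0, "dy": 0, "dz": 0, "wx": 0, "wy": 0, "wz": 0, "claw": 1}]'

```text
time_s: 16.05
tcp_pos: [502.6, 169.6, 63.9]
orientation: [0.997, 0.08, 0.001, -0.001]
force: [-1.6, 3.8, 6.1]
width: 13.5
grip_force: 64.1
```

```bash
python3 st.py;python3 g.py w10
```

```text
16.05 [502.59278096 169.56553982  63.86250588] [-1.5974565   3.82798547  6.13627958] [0.59068474 0.34103318 0.49246742] 1.5945682438187039 13.543626761409943 -1.4104890995091985
w10 px 206 [278.9 274.5] (np.float64(279.2), np.float64(295.9)) stripe len 18.073600846677664 knob angle 1.3987039678936202 ctr [511.88895857 170.19290135]
```

Emit:
send_rows --increments '[{"dx": 0, "dy": 0, "dz": 0, "wx": 0, "wy": 0, "wz": 0.015, "claw": 1}, {"dx": 0, "dy": 0, "dz": 0, "wx": 0, "wy": 0, "wz": 0, "claw": 1}, {"dx": 0, "dy": 0, "dz": 0, "wx": 0, "wy": 0, "wz": 0, "claw": 1}]'

```text
time_s: 16.48
tcp_pos: [502.8, 169.6, 63.8]
orientation: [0.996, 0.088, 0.001, -0.001]
force: [-1.5, 4.6, 6.4]
width: 13.7
grip_force: 58.7
```

```bash
python3 st.py
```

```text
16.475 [502.82225506 169.61425465  63.81087974] [-1.45379257  4.63417376  6.43111536] [0.68422312 0.17526319 0.54212362] 1.5794974520863976 13.656690849308365 -1.3954312499999761
```

Emit:
send_rows --increments '[{"dx": 0, "dy": 0, "dz": 0, "wx": 0, "wy": 0, "wz": 0.012, "claw": 1}, {"dx": 0, "dy": 0, "dz": 0, "wx": 0, "wy": 0, "wz": 0, "claw": 1}]'

```text
time_s: 16.73
tcp_pos: [502.8, 169.6, 63.8]
orientation: [0.996, 0.093, 0.001, -0.001]
force: [-1.8, 4.3, 5.8]
width: 13.2
grip_force: 58.3
```

```bash
python3 st.py;python3 g.py w11
```

```text
16.725 [502.79794611 169.61919488  63.80453328] [-1.81246543  4.25410729  5.82244046] [0.68433682 0.14289727 0.2107672 ] 1.5683774433192967 13.169815714132776 -1.3845463017148514
w11 px 209 [279.6 275.1] (np.float64(279.2), np.float64(296.3)) stripe len 18.0662700390493 knob angle 1.3857337433571968 ctr [511.80278365 170.16365674]
```

Emit:
send_rows --increments '[{"dx": 0, "dy": 0, "dz": 0, "wx": 0, "wy": 0, "wz": 0.005, "claw": 1}, {"dx": 0, "dy": 0, "dz": 0, "wx": 0, "wy": 0, "wz": 0, "claw": 0.8}, {"dx": 0, "dy": 0, "dz": 0, "wx": 0, "wy": 0, "wz": 0, "claw": 0.6}, {"dx": 0, "dy": 0, "dz": 0, "wx": 0, "wy": 0, "wz": 0, "claw": 0.3}, {"dx": 0, "dy": 0, "dz": 0, "wx": 0, "wy": 0, "wz": 0, "claw": 0}, {"dx": 0, "dy": 0, "dz": 0, "wx": 0, "wy": 0, "wz": 0, "claw": 0}, {"dx": 0, "dy": 0, "dz": 0, "wx": 0, "wy": 0, "wz": 0, "claw": 0}]'

```text
time_s: 17.65
tcp_pos: [501.8, 168.6, 62.3]
orientation: [0.995, 0.095, -0.0, 0.0]
force: [-0.8, 0.6, 0.2]
width: 85.2
grip_force: 0.0
```

```bash
python3 st.py;python3 g.py w12
```

```text
17.65 [501.79388524 168.64107636  62.28096812] [-0.78767113  0.60610167  0.23587573] [ 0.01839018 -0.00070658 -0.03154934] 1.5636927534443181 85.19797674936977 -1.3800157839914458
w12 px 208 [275.8 274.5] (np.float64(277.4), np.float64(296.1)) stripe len 17.98236703940006 knob angle 1.3177905026295034 ctr [511.71295604 171.0370566 ]
```

The knob turned from 1.386 back to 1.318 at the moment of release, and the tool sprang about 1 mm in both x and y. So the leftover sideways load probably drags the bar. I'll regrip aligned and 1 mm over, then check that forces are near zero before releasing.

Emit:
send_rows --increments '[{"dx": 0.001, "dy": 0.001, "dz": 0, "wx": 0, "wy": 0, "wz": 0.06, "claw": 0}, {"dx": 0, "dy": 0, "dz": 0, "wx": 0, "wy": 0, "wz": 0, "claw": 0}, {"dx": 0, "dy": 0, "dz": 0, "wx": 0, "wy": 0, "wz": 0, "claw": 1}, {"dx": 0, "dy": 0, "dz": 0, "wx": 0, "wy": 0, "wz": 0, "claw": 1}, {"dx": 0, "dy": 0, "dz": 0, "wx": 0, "wy": 0, "wz": 0, "claw": 1}, {"dx": 0, "dy": 0, "dz": 0, "wx": 0, "wy": 0, "wz": 0, "claw": 1}, {"dx": 0, "dy": 0, "dz": 0, "wx": 0, "wy": 0, "wz": 0, "claw": 1}]'

```text
time_s: 18.58
tcp_pos: [502.8, 169.8, 62.4]
orientation: [0.992, 0.125, -0.0, -0.0]
force: [-0.4, -0.1, 1.3]
width: 13.3
grip_force: 58.9
```

```bash
python3 st.py;python3 g.py w13
```

```text
18.575 [502.7601916  169.77117087  62.43640795] [-0.44576057 -0.14557257  1.25679055] [0.09228263 0.09301771 0.11404305] 1.504996698110467 13.287999976241192 -1.3196982128927632
w13 px 203 [279.9 276.9] (np.float64(279.6), np.float64(298.3)) stripe len 17.91162462832426 knob angle 1.3419910874600656 ctr [511.68583439 170.8277269 ]
```

Emit:
send_rows --increments '[{"dx": 0, "dy": 0, "dz": 0, "wx": 0, "wy": 0, "wz": -0.04, "claw": 1}, {"dx": 0, "dy": 0, "dz": 0, "wx": 0, "wy": 0, "wz": -0.04, "claw": 1}, {"dx": 0, "dy": 0, "dz": 0, "wx": 0, "wy": 0, "wz": 0, "claw": 1}, {"dx": 0, "dy": 0, "dz": 0, "wx": 0, "wy": 0, "wz": 0, "claw": 1}]'

```text
time_s: 19.12
tcp_pos: [502.8, 169.7, 62.4]
orientation: [0.996, 0.086, -0.0, 0.0]
force: [-1.7, 0.3, 2.5]
width: 13.4
grip_force: 62.2
```

```bash
python3 st.py;python3 g.py w14
```

```text
19.125 [502.7884532  169.72494939  62.44606371] [-1.68083885  0.31240233  2.53831059] [0.00649717 0.20462948 0.67730108] 1.5841079141794276 13.441283579285557 -1.3986581785615293
w14 px 208 [279.7 276.9] (np.float64(279.6), np.float64(298.4)) stripe len 18.359109715744125 knob angle 1.4012244527834476 ctr [511.86732228 170.16722855]
```

Emit:
send_rows --increments '[{"dx": 0, "dy": 0, "dz": 0, "wx": 0, "wy": 0, "wz": 0.02, "claw": 1}, {"dx": 0, "dy": 0, "dz": 0, "wx": 0, "wy": 0, "wz": 0, "claw": 1}, {"dx": 0, "dy": 0, "dz": 0, "wx": 0, "wy": 0, "wz": 0, "claw": 1}]'

```text
time_s: 19.55
tcp_pos: [502.8, 169.7, 62.4]
orientation: [0.995, 0.095, -0.0, -0.0]
force: [-1.5, -0.5, 3.4]
width: 13.5
grip_force: 59.3
```

```bash
python3 st.py;python3 g.py w15
```

```text
19.55 [502.81593327 169.74277151  62.44757292] [-1.49428813 -0.52297029  3.42825436] [0.03522594 0.31935521 0.17295556] 1.5654757642048283 13.483336950553376 -1.3803786171069072
w15 px 207 [279.9 276.7] (np.float64(279.6), np.float64(298.4)) stripe len 18.351459666760775 knob angle 1.3994074617329821 ctr [511.9743261  170.27704161]
```

Bar at 1.40, torque 0.17 Nm and sideways forces under 2 N. Releasing now.

Emit:
send_rows --increments '[{"dx": 0, "dy": 0, "dz": 0, "wx": 0, "wy": 0, "wz": 0.005, "claw": 1}, {"dx": 0, "dy": 0, "dz": 0, "wx": 0, "wy": 0, "wz": 0, "claw": 0.7}, {"dx": 0, "dy": 0, "dz": 0, "wx": 0, "wy": 0, "wz": 0, "claw": 0.4}, {"dx": 0, "dy": 0, "dz": 0, "wx": 0, "wy": 0, "wz": 0, "claw": 0}, {"dx": 0, "dy": 0, "dz": 0, "wx": 0, "wy": 0, "wz": 0, "claw": 0}, {"dx": 0, "dy": 0, "dz": 0, "wx": 0, "wy": 0, "wz": 0, "claw": 0}]'

```text
time_s: 20.35
tcp_pos: [502.8, 169.7, 62.3]
orientation: [0.995, 0.098, 0.0, -0.0]
force: [1.0, 1.0, 0.6]
width: 85.1
grip_force: 0.0
```

```bash
python3 st.py;python3 g.py w16
```

```text
20.35 [502.83082859 169.69627273  62.29798862] [0.97187638 0.97330461 0.63938395] [-0.03035868 -0.00130742 -0.0042138 ] 1.5602362121105693 85.14002711984828 -1.3750448246535818
w16 px 208 [277.9 277.2] (np.float64(279.4), np.float64(298.6)) stripe len 18.05694105296334 knob angle 1.3169873018884104 ctr [511.68730034 171.06507188]
```

The rest angle is again 1.317 with no sideways load, so either letting go kicks the bar or this is the true end. To tell which, I'll push the bar round with loosely closed fingers, which means no grip to release.

Emit:
send_rows --increments '[{"dx": 0, "dy": 0, "dz": 0, "wx": 0, "wy": 0, "wz": 0.08, "claw": 0.7}, {"dx": 0, "dy": 0, "dz": 0, "wx": 0, "wy": 0, "wz": 0, "claw": 0.7}, {"dx": 0, "dy": 0, "dz": 0, "wx": 0, "wy": 0, "wz": 0, "claw": 0.7}, {"dx": 0, "dy": 0, "dz": 0, "wx": 0, "wy": 0, "wz": 0, "claw": 0.75}, {"dx": 0, "dy": 0, "dz": 0, "wx": 0, "wy": 0, "wz": 0, "claw": 0.75}]'

```text
time_s: 21.02
tcp_pos: [502.8, 169.7, 62.3]
orientation: [0.991, 0.137, 0.0, -0.0]
force: [0.3, 0.3, -1.6]
width: 21.3
grip_force: 0.0
```

```bash
python3 st.py;python3 g.py w17
```

```text
21.025 [502.79317942 169.70481618  62.29911841] [ 0.30771097  0.30922817 -1.56029858] [0.00710057 0.05340742 0.01913968] 1.480484425796873 21.253022045045196 -1.2952719297794189
w17 px 201 [280.  277.2] (np.float64(279.4), np.float64(298.5)) stripe len 17.8877440068718 knob angle 1.319954077605046 ctr [511.60304905 170.94718041]
```

Emit:
send_rows --increments '[{"dx": 0, "dy": 0, "dz": 0, "wx": 0, "wy": 0, "wz": -0.1, "claw": 0.75}, {"dx": 0, "dy": 0, "dz": 0, "wx": 0, "wy": 0, "wz": -0.1, "claw": 0.75}, {"dx": 0, "dy": 0, "dz": 0, "wx": 0, "wy": 0, "wz": -0.1, "claw": 0.75}, {"dx": 0, "dy": 0, "dz": 0, "wx": 0, "wy": 0, "wz": -0.05, "claw": 0.75}, {"dx": 0, "dy": 0, "dz": 0, "wx": 0, "wy": 0, "wz": 0, "claw": 0.75}]'

```text
time_s: 21.7
tcp_pos: [502.7, 169.7, 62.3]
orientation: [0.999, -0.037, -0.0, 0.0]
force: [-0.1, 0.3, 0.3]
width: 21.9
grip_force: 4.1
```

```bash
python3 st.py;python3 g.py w18
```

```text
21.7 [502.74656151 169.72754066  62.31275449] [-0.09927713  0.29878156  0.27167722] [0.0558379  0.04051311 0.10252192] 1.8294157842673524 21.863405172649767 -1.6441253343043036
w18 px 217 [272.7 278. ] (np.float64(279.9), np.float64(298.6)) stripe len 18.20023119735606 knob angle 1.3610256096665352 ctr [511.79717503 170.73550995]
```

Emit:
send_rows --increments '[{"dx": 0, "dy": 0, "dz": 0, "wx": 0, "wy": 0, "wz": -0.05, "claw": 0.75}, {"dx": 0, "dy": 0, "dz": 0, "wx": 0, "wy": 0, "wz": -0.03, "claw": 0.75}, {"dx": 0, "dy": 0, "dz": 0, "wx": 0, "wy": 0, "wz": 0, "claw": 0.75}]'

```text
time_s: 22.12
tcp_pos: [502.7, 169.7, 62.3]
orientation: [0.997, -0.076, -0.0, 0.0]
force: [-1.3, 0.4, 1.0]
width: 21.2
grip_force: 22.2
```

```bash
python3 st.py;python3 g.py w19
```

```text
22.125 [502.72273354 169.72837751  62.33196575] [-1.31372885  0.40256131  0.99552361] [0.0841048  0.05730295 0.88262928] 1.9085516140890986 21.203988646241392 -1.722928119477034
w19 px 217 [272.1 278.5] (np.float64(280.0), np.float64(298.5)) stripe len 18.17427965804302 knob angle 1.4103119360143834 ctr [511.74887952 170.28829789]
```

Emit:
send_rows --increments '[{"dx": 0, "dy": 0, "dz": 0, "wx": 0, "wy": 0, "wz": 0.05, "claw": 0.75}, {"dx": 0, "dy": 0, "dz": 0, "wx": 0, "wy": 0, "wz": 0.1, "claw": 0.75}, {"dx": 0, "dy": 0, "dz": 0, "wx": 0, "wy": 0, "wz": 0.1, "claw": 0.75}, {"dx": 0, "dy": 0, "dz": 0, "wx": 0, "wy": 0, "wz": 0, "claw": 0.75}]'

```text
time_s: 22.68
tcp_pos: [502.9, 169.7, 62.3]
orientation: [0.999, 0.047, 0.0, -0.0]
force: [-0.3, -0.2, 0.8]
width: 21.1
grip_force: 0.0
```

```bash
python3 st.py;python3 g.py w20
```

```text
22.675 [502.85300226 169.65658006  62.26493272] [-0.30688829 -0.15077796  0.76798514] [0.07086312 0.03973351 0.02804596] 1.662087867145638 21.115400553449316 -1.4772307905502622
w20 px 211 [275.3 277.7] (np.float64(279.5), np.float64(298.8)) stripe len 18.233784790493473 knob angle 1.320772933074542 ctr [511.64064619 171.1107709 ]
```

Even with a clean retreat the knob settles at 1.32. Six tries at very different loads gave the same rest angle, so this is its own end position and not a disturbance from release. I'll withdraw and check the pointer once more.

Emit:
send_rows --increments '[{"dx": 0, "dy": 0, "dz": 0, "wx": 0, "wy": 0, "wz": 0.08, "claw": 0.4}, {"dx": 0, "dy": 0, "dz": 0, "wx": 0, "wy": 0, "wz": 0, "claw": 0}, {"dx": 0, "dy": 0, "dz": 0, "wx": 0, "wy": 0, "wz": 0, "claw": 0}, {"dx": 0, "dy": 0, "dz": 0.05, "wx": 0, "wy": 0, "wz": 0, "claw": 0}, {"dx": 0, "dy": 0, "dz": 0.05, "wx": 0, "wy": 0, "wz": 0, "claw": 0}, {"dx": 0, "dy": 0, "dz": 0, "wx": 0, "wy": 0, "wz": 0, "claw": 0}, {"dx": 0, "dy": 0, "dz": 0, "wx": 0, "wy": 0, "wz": 0, "claw": 0}]'

```text
time_s: 23.6
tcp_pos: [502.6, 169.7, 162.0]
orientation: [0.996, 0.087, -0.0, 0.0]
force: [0.4, -0.2, -0.1]
width: 85.4
grip_force: 0.0
```

```bash
python3 st.py;python3 g.py w21
python3 - <<'E'
from h import *
for f in('w6','w9','w19','w20','w21'):
    d=dict(np.load(f'pics/{f}.png.npz'));T=np.load(f'pics/{f}T.npy');g=cv2.imread(f'pics/{f}.png').max(2)
    def pr(P):
        c=np.linalg.inv(T)@[*P,1];p=d['K']@(c[:3]*[1,-1,-1]);return p[:2]/p[2]
    for n,z,xs in(('pointer',33,np.arange(606,622,1.)),('groove',24,np.arange(634,647,1.))):
        r=[]
        for x in xs:
            ys=np.arange(-6,6,.1)+154.7+.029*x
            m=np.array([pr([x,y,z]) for y in ys],np.float32)
            I=cv2.remap(g,m[:,:1],m[:,1:],cv2.INTER_LINEAR).ravel().astype(float)
            w=np.clip(110-I,0,None)
            if w.sum()>0: r.append((w*(ys-.029*x)).sum()/w.sum())
        sl=np.polyfit(xs[:len(r)],r,1)[0] if len(r)>5 else None
        print(f,n,len(r),np.round(np.median(r),2) if r else None,'slope',sl)
E
```

```text
23.6 [502.55055821 169.65225975 161.96080673] [ 0.38077497 -0.19267288 -0.05584905] [ 0.00612924 -0.03772999  0.00159316] 1.5809891683826434 85.3958173334082 -1.3957824359434547
w21 px 74 [278.6 207.3] (np.float64(279.7), np.float64(220.8)) stripe len 17.777075860342507 knob angle 1.3145893950718546 ctr [512.13298874 171.11406693]
w6 pointer 12 154.55 slope -0.010346729303621332
w6 groove 13 154.55 slope 0.003170372809039545
w9 pointer 16 153.87 slope 0.009670185612744202
w9 groove 13 153.93 slope 0.033941361484475345
w19 pointer 16 154.25 slope 0.0036209718447214128
w19 groove 13 154.65 slope 0.1416007725235592
w20 pointer 16 153.89 slope 0.005409209290005161
w20 groove 13 154.65 slope -0.07446044713432058
w21 pointer 16 153.79 slope 0.0072042571579399115
w21 groove 13 153.91 slope 0.032738628621712854
```

```bash
python3 -c "
from cell import job_done; print(job_done())"
```

```text
the job is handed in; nothing more can be done
None
```

The stop is set at the yellow tab, with the pointer about 0.1 mm off its groove, and the knob was turned clockwise to its end stop; let go, it settles at about 1.32 rad by camera, not the 1.4 given. The filter was not touched, and the job was handed in at about 24 s.

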